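Uncover the thermostat and hold a probe centred in its guide

TASK

Lift the loop-handled cover cap off the thermostat's guide bush and hang it by its loop on the hook of the stand. Then take the probe out of the rack by its head and lower its stem upright into the middle of the bush's bore, never touching the thermostat with it, until the dark band on the stem is level with the bush's top. Finish while holding it there, still and centred, with the cap left hanging and everything else left standing where it was.

Things in the scene. Friction and masses are not known exactly. Their poses are not given: they have to be found in the camera images.
- bore (a point): Centre of the mouth of the bore, at the top of the guide bush, 120 mm above the table; z up along the bore. The bush is an aluminium tube, 44 mm outer and 20 mm bore diameter, 30 mm tall, in the middle of the steel top of a white box. Below the bore the box is hollow, free to 5 mm above the table. At the start the cover cap stands over the bush.
- bath: The fixed white thermostat, a box 130 x 130 mm, 90 mm high, with the bush on top; origin at the middle of its underside, right below the bore; its front with the black display faces its own -x.
- cap_grip (a point): Grip point of the cover cap, on its axis, in an upright black block 20 mm (cap's x) by 14 mm (cap's y), 50 mm tall, from 32 mm below this point to 18 mm above it. z up. Below the block is a loop of 6 mm steel wire in the cap's y-z plane, 52 mm wide between wire centres; below that the round steel cap.
- cap_loop (a point): Underside of the peak of the cap's wire loop, 36 mm below cap_grip on the cap's axis; the clear loop below it is 57 mm high on the axis. The loop is open along the cap's x, from either side.
- cap: The whole loose cover cap, about 150 g: a steel cap 62 mm across and 27 mm tall with loop and black block above. Origin at the centre of its rim's underside, 120 mm below cap_grip, z up. It rests on the bush's top, its skirt reaching 22 mm down around the bush with 5 mm play; lift it straight up.
- hook_seat (a point): Top of the hook's lowest point, 190 mm above the table, where the loop's peak is to hang. The hook is an 8 mm steel bar along the stand's x. Towards the stand's -x (roughly the robot) it turns up, its tip 32 mm from the seat and 20 mm higher; towards +x it rises gently to a 12 mm post, 85 mm away and 210 mm tall.
- hook_stand: The fixed hook stand, origin on the table right below the hook's seat, same axes; a base plate 12 mm thick reaches from 20 mm in front of the seat to 110 mm behind it.
- probe_grip (a point): Centre of the probe's head, a grey upright cylinder of 24 mm diameter and 60 mm height (30 mm above and below this point), with a low steel stub on top. Below it a steel stem of 8 mm diameter and 105 mm length hangs through a hole of the rack; the head's underside rests on the rack's top. Probe loose, about 90 g; z up along the stem.
- probe_band (a point): Middle of the dark band (10 mm tall) on the probe's stem, 75 mm below probe_grip and 60 mm above the tip.
- probe_tip (a point): Lower end of the probe's stem, 135 mm below probe_grip.
- probe: The whole probe, origin at the tip, z up.
- rack: Fixed white tube rack 60 x 170 mm, 120 mm tall, origin at the middle of its underside; three 14 mm holes 55 mm apart along its y hold the probe and two tubes in any order.
- tube_a: Capped test tube standing in the rack, cap 22 mm diameter and 20 mm tall above the rack's top, much lower than the probe's head; origin at its lower end. Leave alone.
- tube_b: Like tube_a. Leave alone.
- dish: Closed petri dish, 68 mm diameter, 18 mm high, in front of the thermostat; origin under its centre. Leave alone.
- vial: Amber vial, 26 mm diameter, 50 mm high, near the hook stand; origin under its centre. Leave alone.
- beaker: Clear beaker, 68 mm diameter, 85 mm high, behind; origin under its centre. Leave alone.
- reagent: Glass bottle with blue cap, 70 mm diameter, 150 mm high, behind; origin under its centre. Leave alone.
- spatula: Thin steel laboratory spatula lying flat, 170 mm long and 12 mm wide; origin under its middle. Leave alone.
Mind the look-alikes: they are no part of the job. Leave any green or pink look-alike of the cap alone.

How it is judged:
On the way, in this order (a step that is already met when the one before it is completed fails the run):
1. the cap hangs by its loop on the hook, let go (contact force between cap and hook_stand above 0.3 N and distance between cap_loop and hook_seat below 0.02 m and contact force between cap and the fingers below 0.05 N and angle between cap's own z axis and vertical below 0.5 rad), for 0.3 s.
2. the probe is held, lifted clear of the rack, its tip above the bush's height (height (world z) of probe_tip above 0.122 m and contact force between probe and the fingers above 0.5 N), for 0.1 s.
At the end, for the whole second after the job is handed in: Cap hangs by its loop (peak within 20 mm of the seat, upright to 0.5 rad), untouched. Probe gripped, still, upright to 0.06 rad, clear of the thermostat: band within 8 mm of the height of the bush top and 3.5 mm of the bore axis, tip within 5 mm of the axis (all of step 1 and z of probe_band in the frame of bore between -0.008 and 0.008 m and horizontal distance between probe_band and bore below 0.0035 m and horizontal distance between probe_tip and bore below 0.005 m and angle between probe's own z axis and vertical below 0.06 rad and contact force between probe and the fingers above 0.5 N and contact force between probe and bath below 0.1 N and linear speed of probe below 0.02 m/s); the arm keeps its last pose, push and grip.
It fails at once if the probe touches the thermostat or its bush (contact force between probe and bath above 0.3 N).
It fails at once if a bystander is moved more than 30 mm or knocked over (distance of any of tube_a, tube_b, dish, vial, beaker, reagent, spatula from where it was at the start of the episode above 0.03 m or angle between any of tube_a, tube_b, dish, vial, beaker, reagent's own z axis and vertical above 0.5 rad).
It also fails if it takes over 53 s, if anything falls off the work surface, if the arm or the gripper's body presses on something with over 40 N, if the wrist force passes 120 N, or if a joint passes its speed limit or range.

ROBOT

A 6-joint arm with a two-finger parallel gripper is mounted at the origin on the work surface. World frame = base frame: x ahead of the robot, y to its left, z up, the work surface at z = 0. Lengths are in m, angles in rad, forces in N, time in s.
With the tool pointing down it reaches from about 0.35 to 0.85 m from the base axis. Payload 8.1 kg.
Tool frame: the origin (TCP) lies between the finger pads; the fingertips stand 22 mm ahead of it and the grasp point (between the pads) lies 3 mm ahead of it; z points along the fingers, y is the line along which they close (so a half turn about z gives the same grasp; the last joint's range is limited). The gripper opens to 93 mm and grips with 3 to 60 N. Pads are 15 mm wide; open, the fingers measure 128 mm over their backs; the gripper's body (75 mm by 188 mm) begins 65 mm behind the grasp point.
Start: joints at [-1.328, 0.13, 1.488, -0, 1.523, -0.085], TCP at [0.193, -0.568, 0.241] pointing down, gripper open.
Joint ranges: [-2.96, 2.96], [-0.89, 2.26], [0.02, 2.5], [-1.34, 4.48], [0, 2.73], [-2.66, 2.66]. Speed limits (rad/s): [2.39, 2.39, 2.79, 3.14, 3.14, 3.14].

INTERFACE

Orientations are given as a 3x3 rotation matrix whose columns are the frame's x, y, z axes.
In Python, from workcell import manip gives the robot as it stands.
- The arm moves only by the shell command python3 -m jog 'ROWS'. ROWS is JSON, a list that holds one entry, the list of rows, each a list of 7 numbers: the shift along the tool's x, y, z in mm, then the turn, a rotation vector about the tool's x, y, z in rad, then the closure, from 0 (fully open) to 1 (shut). A call has 1 to 5 rows; each row is the pose to reach, as a shift and turn from the pose commanded when the call began, along the tool's axes at that moment; what a row does not reach only later rows make up. A row lasts 1/10 s, in which the tool goes at most 50 mm and 8.59 degrees, less where a joint would pass 70% of its speed; a pose out of reach is approached as far as the arm can. A call with a gripper value outside its range is refused whole. The fingers move at their own pace and stop on an object; the grip force is fixed at half the most. Time passes only in rows, so rows that repeat a pose let the fingers close. It gives the time, the measured TCP pose, the force, the opening and the grip force at its end, in the units of the state.
- manip.sense(): the state, without advancing time (a new reading comes with each control period).
- manip.snapshot(name): name is "scene" or "top" or "wrist"; returns the picture (400x640x3 uint8, red, green, blue); there is no depth.
- manip.camera_model(name): a dict with "fx", "fy", "cx", "cy" (pixels), "R" (3x3) and "t" (3): a world point X has camera coordinates R X + t; the wrist camera has in their place "hand_eye" (4x4, takes a point from camera to tool coordinates, whose origin is the TCP and whose axes are the flange's). Camera axes: x right, y down, z forward; pixel columns grow to the right and rows downward; lengths in m; the calibration is good to about 2 mm. A picture is of the moment at which its call begins: read the wrist's pose just before it. camera_model takes no time and is no camera call.
- manip.close_job(): hands the job in; it is judged then, once.
Trained networks look in the newest picture that a camera, given by its name, has taken for a name from the list of things; names that differ only in an ending like _2 or _b are one class to them, and where a whole thing is asked for, a point or a joint stands for the part that bears it (a point fixed in the world has none). Each returns a list of dicts, best first, with "p" (0 to 1); they miss things now and then, are a little off and sometimes report something else, mostly with a low value. They report only what shows in the picture. A call takes as long as a camera call. They do not tell look-alikes from the thing itself.
- manip.look_for(camera, thing): "box" ([left, top, width, height] in pixels, round what is visible of it).
- manip.tip_of(camera, thing): "xy" ([column, row] in pixels: a listed point, or the origin of a listed thing).
The state is a dict: "time": time; "joints": joint angles; "joint_vel": joint speeds; "joint_efforts": joint torques, N m; "tool_pos": TCP position; "tool_rot": TCP orientation; "ft_force": force on the tool from outside, world axes, zero at the start; "moment": the same for the moment, N m; "finger_gap": finger opening in m; "grip_force": force on a finger pad.
Only numpy, scipy, OpenCV 4.12 (cv2) and the standard library are available. Lean on these libraries where they do the work, as an engineer would, in place of code of your own. Each camera call takes 0.05 s, during which the arm holds its last target. There are 200 camera calls.

## Working session

There is one attempt and no reset: what is moved stays moved. The work goes in short steps, Python scripts to look and compute and a shell command to move; the robot and the scene stay as the last step left them, time stands still between calls to the robot, and variables do not carry over. Pictures are saved under pics/ and viewed, at most 10 in all, crops included, and the job is handed in when it is done.

```bash
ls; mkdir -p pics
cat > h.py <<'E'
import numpy as np, cv2
from workcell import manip
def snap(c):
    s=manip.sense(); im=np.array(manip.snapshot(c)); return s,im
def save(im,n,box=None,k=1):
    if box: x,y,w,h=box; im=im[y:y+h,x:x+w]
    im=cv2.resize(im,None,fx=k,fy=k,interpolation=cv2.INTER_CUBIC)
    cv2.imwrite('pics/'+n,cv2.cvtColor(im,cv2.COLOR_RGB2BGR))
def cam(c,s=None):
    m=manip.camera_model(c); K=np.array([[m['fx'],0,m['cx']],[0,m['fy'],m['cy']],[0,0,1.]])
    if 'hand_eye' in m:
        H=np.array(m['hand_eye']); T=np.eye(4); T[:3,:3]=s['tool_rot']; T[:3,3]=s['tool_pos']
        W=np.linalg.inv(T@H); return K,W[:3,:3],W[:3,3]
    return K,np.array(m['R']),np.array(m['t'])
def proj(C,X):
    K,R,t=C; p=K@(R@np.array(X,float)+t); return p[:2]/p[2]
def ray(C,uv):
    K,R,t=C; d=R.T@np.linalg.solve(K,[uv[0],uv[1],1.]); return -R.T@t,d/np.linalg.norm(d)
def atz(C,uv,z):
    o,d=ray(C,uv); return o+d*(z-o[2])/d[2]
def tri(L):
    A=np.zeros((3,3));b=np.zeros(3)
    for C,uv in L:
        o,d=ray(C,uv);P=np.eye(3)-np.outer(d,d);A+=P;b+=P@o
    X=np.linalg.solve(A,b); return X,[np.round(proj(C,X)-uv,1) for C,uv in L]
E
python3 - <<'E'
from h import *
ims={}
for c in ('scene','top'):
    s,im=snap(c); save(im,c+'0.png')
    C=cam(c,s); print(c,'campos',(-C[1].T@C[2]).round(3))
    for n in ('bore','cap_grip','cap_loop','cap','hook_seat','hook_stand','probe_grip','probe','rack','bath'):
        r=manip.tip_of(c,n); print(n,[(np.round(q['xy'],1).tolist(),round(q['p'],2)) for q in r[:4]])
print(s['time'],manip.sense()['time'],s['tool_rot'],manip.camera_model('wrist')['hand_eye'])
E
```

```text
pics
scene campos [ 0.901 -0.36   0.816]
bore [([336.7, 186.9], 0.94), ([194.6, 236.2], 0.39)]
cap_grip [([371.9, 242.4], 0.97), ([315.7, 245.8], 0.85), ([340.9, 161.5], 0.84)]
cap_loop [([340.4, 170.3], 0.83), ([370.6, 249.5], 0.72), ([315.3, 251.7], 0.7)]
cap [([339.2, 190.0], 0.88), ([321.8, 268.7], 0.69), ([363.4, 266.5], 0.61), ([367.9, 155.7], 0.3)]
hook_seat [([407.3, 111.8], 0.65)]
hook_stand [([391.6, 163.6], 0.81)]
probe_grip [([203.6, 293.5], 0.75), ([228.4, 222.3], 0.74)]
probe [([239.3, 254.9], 0.9)]
rack [([222.2, 275.2], 0.76), ([240.3, 254.8], 0.58)]
bath [([338.7, 216.6], 0.59)]
top campos [0.483 0.015 1.423]
bore [([313.2, 207.7], 0.85)]
cap_grip [([367.9, 182.0], 0.87), ([315.3, 206.1], 0.68), ([333.8, 152.1], 0.65)]
cap_loop [([333.9, 153.7], 0.89), ([314.0, 201.2], 0.88), ([358.2, 183.0], 0.75)]
cap [([333.1, 156.4], 0.77), ([361.4, 186.0], 0.76), ([313.6, 206.3], 0.62)]
hook_seat [([224.6, 206.6], 0.72)]
hook_stand [([240.2, 209.5], 0.9)]
probe_grip [([404.9, 236.8], 0.59), ([313.0, 202.9], 0.3)]
probe [([399.0, 235.0], 0.64), ([411.9, 280.1], 0.56)]
rack [([415.6, 234.2], 0.75), ([316.4, 203.9], 0.71), ([223.5, 203.4], 0.41), ([315.8, 203.1], 0.15)]
bath [([312.8, 207.7], 0.89), ([317.1, 201.0], 0.65)]
0.55 1.1 [[ 9.46752857e-01  3.21961220e-01 -4.46310142e-07]
 [ 3.21961220e-01 -9.46752857e-01 -1.70106545e-05]
 [-5.89931649e-06  1.59611912e-05 -1.00000000e+00]] [[ 9.20403872e-04 -9.59792845e-01 -2.80707761e-01  7.72521254e-02]
 [ 9.99999404e-01  7.18396826e-04  8.22532262e-04 -6.68605755e-04]
 [-5.87801016e-04 -2.80708351e-01  9.59792934e-01 -1.44701243e-01]
 [ 0.00000000e+00  0.00000000e+00  0.00000000e+00  1.00000000e+00]]
```

View pics/scene0.png

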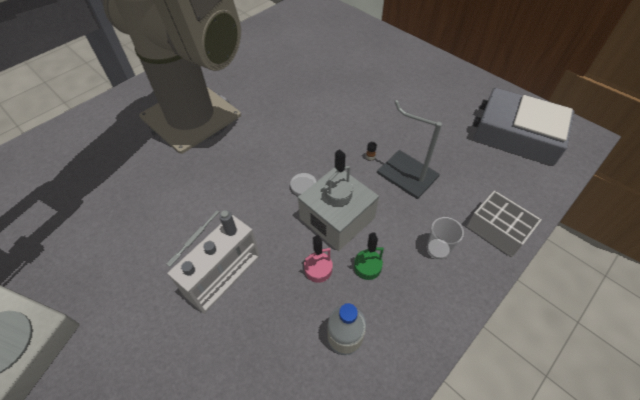

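View pics/top0.png

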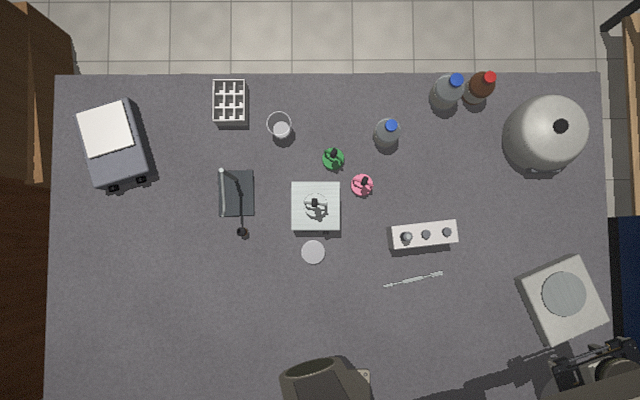

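The black blocks are at scene (340,161), on the thermostat (steel cap, the right one), (318,245) on the pink look-alike and (372,242) on the green one. In the top view they are at (315,205), (367,182) and (334,153). The probe head is at scene (227,220) and top (405,237). The hook's free end is at scene (398,105), with the post at (430,150). In the top view the bar runs from (221,170) to (221,213), and the dark spot at (242,232) is the vial.

Run:
```python
from h import *
S=cam('scene');T=cam('top')
def t(n,a,b):
    X,e=tri([(S,np.array(a)),(T,np.array(b))]); print(n,X.round(4),e); return X
t('cap_grip',(340.9,161.5),(315.3,206.1))
t('loop',(340.4,170.3),(314,201.2))
t('capo',(339.2,190),(313.6,206.3))
t('seat',(407.3,111.8),(224.6,206.6))
t('probe',(228.4,222.3),(404.9,236.8))
t('posttop',(439,124),(221,170))
t('tip',(398,103),(221,213))
for n,z,uv in (('bath',0,(312.8,207.7)),('bore',.12,(313.2,207.7)),('seat',.19,(224.6,206.6)),('cap',.21,(315.3,206.1)),('probe',.15,(404.9,236.8))): print(n,atz(T,np.array(uv),z).round(4))
for n,z,uv in (('seat',.19,(407.3,111.8)),('cap',.213,(340.9,161.5)),('probe',.15,(228.4,222.3)),('bore',.12,(336.7,186.9))): print(n,atz(S,np.array(uv),z).round(4))
s,im=snap('scene'); save(im,'crop1.png',(290,80,160,160),3.7)
_,im2=snap('top'); save(im2,'crop2.png',(200,150,240,110),3.3)
```

```text
cap_grip [0.5556 0.0398 0.2038] [array([-2.3,  0.1]), array([-1.3, -1.4])]
loop [0.5644 0.0389 0.1843] [array([ 0.8, -0. ]), array([0.5, 0.5])]
capo [0.5575 0.0431 0.1057] [array([-0.2,  0. ]), array([-0.1, -0.1])]
seat [0.5568 0.2644 0.1909] [array([-2. ,  0.1]), array([-1.1, -1.5])]
probe [ 0.475  -0.1916  0.149 ] [array([ 0.3, -0. ]), array([0.2, 0.1])]
posttop [0.6422 0.2679 0.2074] [array([ 0.1, -0. ]), array([0., 0.])]
tip [0.535  0.2663 0.2031] [array([ 1. , -0.1]), array([0.6, 0.7])]
bath [0.5592 0.0474 0.    ]
bore [0.5528 0.0436 0.12  ]
seat [0.5531 0.2617 0.19  ]
cap [0.5519 0.0364 0.21  ]
probe [ 0.4753 -0.1909  0.15  ]
seat [0.5595 0.2688 0.19  ]
cap [0.5639 0.0371 0.213 ]
probe [ 0.4752 -0.1924  0.15  ]
bore [0.555  0.0377 0.12  ]
```

View pics/crop1.png

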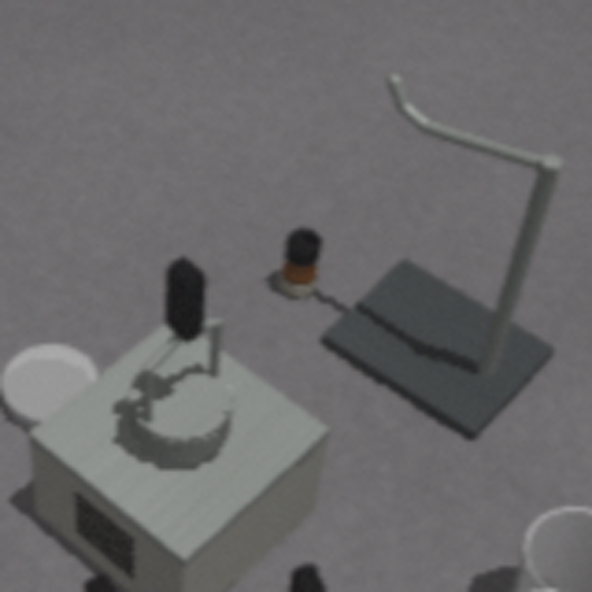

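View pics/crop2.png

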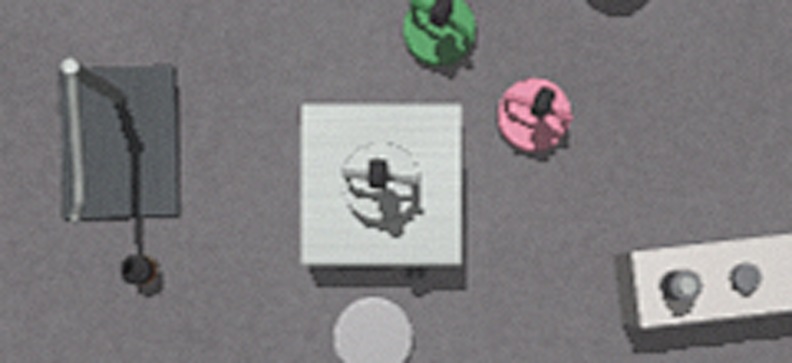

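In the crops, the steel cap with the black block stands on the thermostat bush (block at scene 340,161), so that is the chosen target. Its loop plane runs roughly along world y (about -7°). The hook bar runs along +x from its tip (scene 396,101) to the post top (439,124).

```bash
cat >> h.py <<'E'
from scipy.spatial.transform import Rotation as Ro
def plan(pos,psi):
    s=manip.sense(); R=np.array(s['tool_rot']); p=np.array(s['tool_pos']); a=np.radians(psi)
    G=np.array([[np.cos(a),np.sin(a),0],[np.sin(a),-np.cos(a),0],[0,0,-1.]])
    d=R.T@(np.array(pos)-p)*1000; w=Ro.from_matrix(R.T@G).as_rotvec()
    print('PLAN',d.round(1).tolist(),w.round(4).tolist(),'| at',p.round(4),'n',np.linalg.norm(d).round(),'t',s['time'])
E
python3 -m jog '[[[346,-218,-180,0,0,0.45,0],[346,-218,-180,0,0,0.45,0],[346,-218,-180,0,0,0.45,0],[346,-218,-180,0,0,0.45,0],[346,-218,-180,0,0,0.45,0]]]'
python3 - <<'E'
from h import *
plan([.47,-.19,.40],-7)
E
```

```text
time: 1.7
tool_pos: [0.3374, -0.3894, 0.3419]
tool_rot: [[0.992, -0.123, 0.0], [-0.123, -0.992, -0.0], [0.0, 0.0, -1.0]]
ft_force: [0.7, -1.0, 0.2]
finger_gap: 0.0931
grip_force: 0.0
PLAN [107.1, -214.2, -58.1] [0.0003, -0.0004, -0.0009] | at [ 0.3374 -0.3894  0.3419] n 246.0 t 1.7
```

```bash
python3 -m jog '[[[107,-214,-58,0,0,0,0],[107,-214,-58,0,0,0,0],[107,-214,-58,0,0,0,0],[107,-214,-58,0,0,0,0],[107,-214,-58,0,0,0,0]]]'
python3 -m jog '[[[0,0,0,0,0,0,0],[0,0,0,0,0,0,0]]]' >/dev/null
cat >> h.py <<'E'
def look(names,log='obs.json'):
    import json,os
    s,im=snap('wrist'); C=cam('wrist',s)
    o=json.load(open(log)) if os.path.exists(log) else []
    for n in names:
        for q in manip.tip_of('wrist',n)[:3]:
            if q['p']>.2:
                o.append([n,q['p'],list(map(float,q['xy'])),[c.tolist() for c in C],s['time']])
                print(n,round(q['p'],2),np.round(q['xy'],1))
    json.dump(o,open(log,'w')); return s,im,C
E
python3 - <<'E'
from h import *
s,im,C=look(['probe_grip'])
print(s['tool_pos'],C[0][0])
for p in ([.475,-.1916,.149],[.475,-.1916,.18]): print(proj(C,p))
save(im,'w1.png')
for i in range(1): plan([.555,.04,.38],-7)
E
```

```text
time: 2.2
tool_pos: [0.4698, -0.1896, 0.3999]
tool_rot: [[0.993, -0.122, 0.001], [-0.122, -0.993, -0.0], [0.001, 0.0, -1.0]]
ft_force: [1.0, -0.1, -0.1]
finger_gap: 0.0931
grip_force: 0.0
probe_grip 0.61 [324.2 168.9]
[ 0.46938564 -0.19087506  0.39919961] [294.91438177   0.         322.76456886]
[322.59992942 170.57627628]
[322.62907951 174.99780481]
PLAN [57.5, -241.2, 18.4] [0.0002, 0.0009, -0.0007] | at [ 0.4684 -0.1923  0.3985] n 249.0 t 2.5
```

View pics/w1.png

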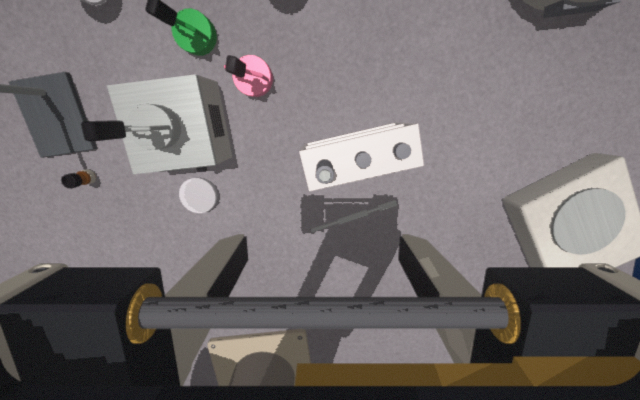

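The wrist view shows the rack with the probe head at (324,170), which matches the triangulated point. The steel cap on the thermostat is at (160,130), with the block tilted by perspective to (105,130). Next I move over the cap.

```bash
python3 -m jog '[[[58,-241,18,0,0,0,0],[58,-241,18,0,0,0,0],[58,-241,18,0,0,0,0],[58,-241,18,0,0,0,0],[58,-241,18,0,0,0,0]]]' >/dev/null
python3 -m jog '[[[0,0,0,0,0,0,0],[0,0,0,0,0,0,0]]]'
python3 - <<'E'
from h import *
s,im,C=look(['cap_grip','cap_loop','cap','bath','hook_seat'])
for n,p in dict(grip=[.556,.04,.208],top=[.556,.04,.226],base=[.556,.04,.098]).items(): print(n,proj(C,p))
save(im,'w2.png')
plan([.555,.04,.32],-7)
E
```

```text
time: 3.2
tool_pos: [0.5557, 0.0398, 0.38]
tool_rot: [[0.993, -0.122, -0.002], [-0.122, -0.993, -0.001], [-0.002, 0.001, -1.0]]
ft_force: [-0.2, 0.2, -0.5]
finger_gap: 0.0932
grip_force: 0.0
cap_grip 0.94 [415.4 112.9]
cap_grip 0.72 [324.2 186.7]
cap_grip 0.63 [347.2  54.5]
cap_loop 0.91 [409.6 112.3]
cap_loop 0.86 [347.2  62.1]
cap_loop 0.73 [323.5 181.4]
cap 0.97 [325.1 168.1]
cap 0.72 [342.5  71.7]
cap 0.66 [394.9 111.6]
bath 0.82 [325.  160.3]
hook_seat 0.9 [136.5 206.5]
grip [322.41597201 187.77009993]
top [322.42953994 191.84797964]
base [322.35668542 169.95134638]
PLAN [-0.9, -1.0, 61.3] [0.0001, -0.0005, -0.0025] | at [0.5558 0.0389 0.3813] n 61.0 t 3.5
```

View pics/w2.png

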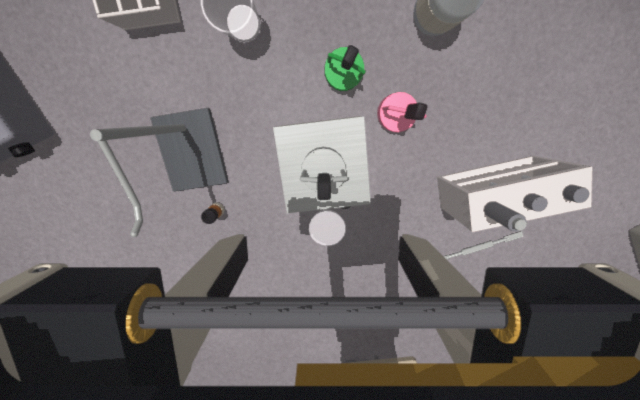

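The wrist view shows the steel cap centred in the gripper, with its block at (324,187) and the loop parallel to the closing line. The hook bar runs from the post at (97,135) to the tip at (136,232). I'll come closer for a second view.

```bash
python3 -m jog '[[[0,0,60,0,0,0,0],[0,0,60,0,0,0,0],[0,0,60,0,0,0,0]]]'
python3 - <<'E'
from h import *
s,im,C=look(['cap_grip','cap_loop','cap'])
import json
T=cam('top');S=cam('scene')
o=[[q[0],q[2],[np.array(c) for c in q[3]]] for q in json.load(open('obs.json'))]
g=[(C_,np.array(u)) for n,u,C_ in o if n=='cap_grip' and abs(u[0]-324)<8]
print(len(g),tri(g),tri(g+[(S,np.array([340.9,161.5])),(T,np.array([315.3,206.1]))]))
for C_,u in g: print(atz(C_,u,.218))
g=[(C_,np.array(u)) for n,u,C_ in o if n=='cap' and abs(u[0]-324)<8]
for C_,u in g: print('cap',atz(C_,u,.098))
plan([.557,.038,.222],-7)
E
```

```text
time: 3.8
tool_pos: [0.5544, 0.04, 0.3185]
tool_rot: [[0.992, -0.123, -0.005], [-0.123, -0.992, 0.0], [-0.005, 0.001, -1.0]]
ft_force: [-0.4, 0.2, 0.5]
finger_gap: 0.093
grip_force: 0.0
cap_grip 0.91 [433.7 107.7]
cap_grip 0.79 [322.8 200.4]
cap_grip 0.62 [353.1  42.8]
cap_loop 0.96 [350.9  54.1]
cap_loop 0.71 [323.6 194.9]
cap_loop 0.64 [423.2 108.4]
cap 0.96 [346.8  59.6]
cap 0.91 [403.3 109.9]
cap 0.78 [326.6 175.2]
2 (array([0.55666555, 0.03877167, 0.20594386]), [array([-0.8, -0.1]), array([0.9, 0.1])]) (array([0.55597257, 0.03919903, 0.20426164]), [array([-1.1,  0.2]), array([0.5, 0.4]), array([-2.3,  0.2]), array([-1.1, -1.5])])
[0.55935093 0.03768036 0.218     ]
[0.56036851 0.03918826 0.218     ]
cap [0.55822319 0.03569716 0.098     ]
cap [0.55760796 0.03448929 0.098     ]
PLAN [0.1, 2.4, 101.6] [-0.0004, -0.0036, -0.0001] | at [0.5568 0.0404 0.3236] n 102.0 t 4.0
```

```bash
python3 -m jog '[[[1,2,50,0,0,0,0],[1,2,104,0,0,0,0],[1,2,104,0,0,0,0],[1,2,104,0,0,0,0],[1,2,104,0,0,0,1]]]'
python3 -m jog '[[[0,0,0,0,0,0,1],[0,0,0,0,0,0,1],[0,0,0,0,0,0,1],[0,0,0,0,0,0,1],[0,0,0,0,0,0,1]]]'
```

```text
time: 4.5
tool_pos: [0.5586, 0.0384, 0.2209]
tool_rot: [[0.993, -0.122, 0.005], [-0.122, -0.993, -0.0], [0.005, -0.0, -1.0]]
ft_force: [0.3, 0.9, 0.4]
finger_gap: 0.0885
grip_force: 0.0
time: 5.0
tool_pos: [0.5567, 0.0384, 0.2171]
tool_rot: [[0.993, -0.122, 0.0], [-0.122, -0.993, 0.0], [0.0, -0.0, -1.0]]
ft_force: [0.4, -0.2, -0.3]
finger_gap: 0.0493
grip_force: 0.0
```

```bash
python3 -m jog '[[[0,0,0,0,0,0,1],[0,0,0,0,0,0,1],[0,0,0,0,0,0,1],[0,0,0,0,0,0,1],[0,0,0,0,0,0,1]]]'
```

```text
time: 5.5
tool_pos: [0.5566, 0.0384, 0.2168]
tool_rot: [[0.993, -0.122, -0.0], [-0.122, -0.993, 0.0], [-0.0, 0.0, -1.0]]
ft_force: [-0.7, 0.2, 0.1]
finger_gap: 0.0142
grip_force: 30.0
```

```bash
python3 -m jog '[[[0,0,-30,0,0,0,1],[0,0,-80,0,0,0,1],[0,0,-110,0,0,0,1],[0,0,-110,0,0,0,1]]]'
python3 - <<'E'
from h import *
manip.snapshot('top')
for n in ('bore','bath'): print(n,[(np.round(q['xy'],1),q['p']) for q in manip.tip_of('top',n)[:2]])
plan([.46,.21,.30],1)
E
```

```text
time: 5.9
tool_pos: [0.5587, 0.0384, 0.3331]
tool_rot: [[0.993, -0.122, 0.009], [-0.122, -0.993, -0.0], [0.009, -0.001, -1.0]]
ft_force: [0.5, -0.8, -1.1]
finger_gap: 0.0137
grip_force: 30.0
bore [(array([315.4, 209. ]), 0.76), (array([312.9, 249.9]), 0.67)]
bath [(array([315.6, 206.8]), 0.75)]
PLAN [-116.5, -158.6, 25.9] [0.0, 0.0015, -0.1397] | at [0.5563 0.0384 0.3257] n 198.0 t 6.05
```

```bash
python3 -m jog '[[[-117,-159,26,0,0,-0.14,1],[-117,-159,26,0,0,-0.14,1],[-117,-159,26,0,0,-0.14,1],[-117,-159,26,0,0,-0.14,1],[-117,-159,26,0,0,-0.14,1]]]' >/dev/null
python3 -m jog '[[[0,0,0,0,0,0,1],[0,0,0,0,0,0,1]]]'
python3 - <<'E'
from h import *
s,im,C=look(['hook_seat','hook_stand','cap_loop','bore'])
for n,p in dict(seat=[.557,.264,.19],tip=[.525,.263,.21],post=[.642,.267,.21]).items(): print(n,proj(C,p))
save(im,'w3.png')
E
```

```text
time: 6.75
tool_pos: [0.4598, 0.2097, 0.2998]
tool_rot: [[1.0, 0.017, -0.002], [0.017, -1.0, -0.001], [-0.002, 0.001, -1.0]]
ft_force: [-1.0, 0.0, -0.2]
finger_gap: 0.0137
grip_force: 30.0
hook_seat 0.66 [259.3  88.5]
hook_stand 0.88 [284.2 101.1]
cap_loop 0.68 [323.6 236.4]
bore 0.68 [491.4  98.7]
seat [257.72447429  88.07461956]
tip [255.41304177 130.06228777]
post [241.19300484 -52.05676145]
```

View pics/w3.png

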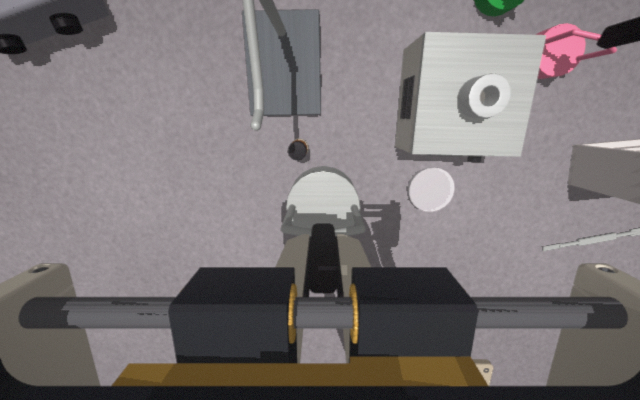

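The wrist view shows the cap hanging straight in the gripper, loop at (323,225). The hook tip is at (256,126) against a predicted (255,130), so the seat estimate holds. The bared bush is at (490,96).

```bash
python3 - <<'E'
from h import *
import json
o=json.load(open('obs.json'))[-1]; print(o[0],atz([np.array(c) for c in o[3]],o[2],.12))
plan([.46,.264,.264],1)
E
python3 -m jog '[[[0,-54,36,0,0,0,1],[0,-54,36,0,0,0,1],[0,-54,36,0,0,0,1],[0,-54,36,0,0,0,1]]]'
python3 - <<'E'
from h import *
plan([.558,.264,.264],1)
s,im=snap('scene'); save(im,'s3.png',(330,60,140,120),4)
E
```

```text
bore [0.55660788 0.03581789 0.12      ]
PLAN [0.4, -54.5, 36.9] [0.0001, 0.0001, -0.0015] | at [0.4605 0.2095 0.3009] n 66.0 t 7.0
time: 7.4
tool_pos: [0.4591, 0.2639, 0.2651]
tool_rot: [[1.0, 0.018, -0.0], [0.018, -1.0, -0.001], [-0.0, 0.001, -1.0]]
ft_force: [0.8, 0.2, -1.5]
finger_gap: 0.0137
grip_force: 30.0
PLAN [98.9, 1.7, 1.1] [0.0008, 0.0003, 0.0007] | at [0.4591 0.2639 0.2651] n 99.0 t 7.4
```

View pics/s3.png

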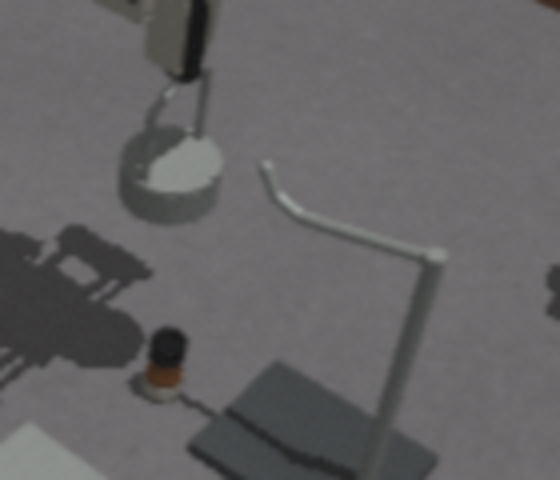

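In the crop, the cap is held in front of the hook tip (at crop 266,163), with the loop facing it. I'll thread it on.

```bash
python3 -m jog '[[[30,1,0,0,0,0,1],[60,2,0,0,0,0,1],[99,2,0,0,0,0,1],[99,2,0,0,0,0,1],[99,2,0,0,0,0,1]]]'
python3 - <<'E'
from h import *
plan([.557,.264,.227],1)
E
```

```text
time: 7.95
tool_pos: [0.5588, 0.2631, 0.2651]
tool_rot: [[1.0, 0.016, -0.0], [0.016, -1.0, -0.0], [-0.0, 0.0, -1.0]]
ft_force: [0.4, -0.2, -2.0]
finger_gap: 0.014
grip_force: 30.0
PLAN [-1.8, -1.0, 38.1] [0.0003, 0.0003, -0.0015] | at [0.5588 0.2631 0.2651] n 38.0 t 7.95
```

```bash
python3 -m jog '[[[-1,-1,15,0,0,0,1],[-1,-1,32,0,0,0,1],[-1,-1,36,0,0,0,1],[-1,-1,36,0,0,0,1]]]'
python3 - <<'E'
from h import *
s,im=snap('scene'); save(im,'s4.png',(330,60,140,120),4)
E
```

```text
time: 8.35
tool_pos: [0.5557, 0.265, 0.2281]
tool_rot: [[1.0, 0.018, -0.002], [0.018, -1.0, -0.001], [-0.002, 0.001, -1.0]]
ft_force: [-0.3, -0.1, -0.5]
finger_gap: 0.0139
grip_force: 30.0
```

View pics/s4.png

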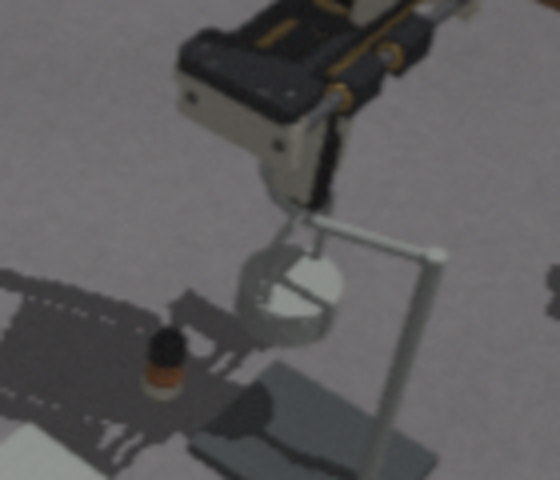

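The bar now passes through the loop at the seat (crop 305,215). I'll lower until it makes contact.

```bash
python3 -m jog '[[[1,0,2,0,0,0,1],[1,0,2,0,0,0,1],[1,0,2,0,0,0,1]]]'; python3 -m jog '[[[0,0,2,0,0,0,1],[0,0,2,0,0,0,1]]]'
```

```text
time: 8.7
tool_pos: [0.5582, 0.2654, 0.2276]
tool_rot: [[1.0, 0.018, 0.001], [0.018, -1.0, 0.0], [0.001, -0.0, -1.0]]
ft_force: [0.3, -0.3, -1.2]
finger_gap: 0.014
grip_force: 30.0
time: 8.9
tool_pos: [0.5584, 0.2655, 0.2265]
tool_rot: [[1.0, 0.018, 0.002], [0.018, -1.0, 0.001], [0.002, -0.001, -1.0]]
ft_force: [-3.2, -0.3, 5.4]
finger_gap: 0.0144
grip_force: 30.0
```

```bash
python3 -m jog '[[[0,0,-1,0,0,0,0.7],[0,0,-1,0,0,0,0.7],[0,0,-1,0,0,0,0.5],[0,0,-1,0,0,0,0.5],[0,0,-1,0,0,0,0.5]]]'; python3 -m jog '[[[0,0,0,0,0,0,0.5],[0,0,-20,0,0,0,0.5],[0,0,-60,0,0,0,0.5],[0,0,-100,0,0,0,0.5],[0,0,-120,0,0,0,0.5]]]'
python3 - <<'E'
from h import *
s,im=snap('scene'); save(im,'s5.png',(330,60,140,120),4)
for n in ('cap_loop','hook_seat'): print(n,[(np.round(q['xy'],1),round(q['p'],2)) for q in manip.tip_of('scene',n)])
plan([.555,.038,.34],1)
E
```

```text
time: 9.4
tool_pos: [0.5579, 0.2652, 0.2257]
tool_rot: [[1.0, 0.018, -0.0], [0.018, -1.0, -0.0], [-0.0, 0.0, -1.0]]
ft_force: [-0.0, -0.1, -0.0]
finger_gap: 0.045
grip_force: 0.0
time: 9.9
tool_pos: [0.5588, 0.2656, 0.3506]
tool_rot: [[1.0, 0.018, 0.005], [0.018, -1.0, 0.002], [0.005, -0.002, -1.0]]
ft_force: [-0.3, 0.3, 0.1]
finger_gap: 0.0466
grip_force: 0.0
cap_loop [(array([372.4, 247.3]), 0.76), (array([406.3, 113. ]), 0.65), (array([319.9, 250.3]), 0.59)]
hook_seat [(array([406. , 112.9]), 0.72), (array([203.8, 294.5]), 0.53), (array([402.2, 139.3]), 0.5)]
PLAN [-7.8, 227.5, 7.5] [-0.0013, -0.0035, 0.0004] | at [0.5587 0.2656 0.3478] n 228.0 t 10.05
```

View pics/s5.png

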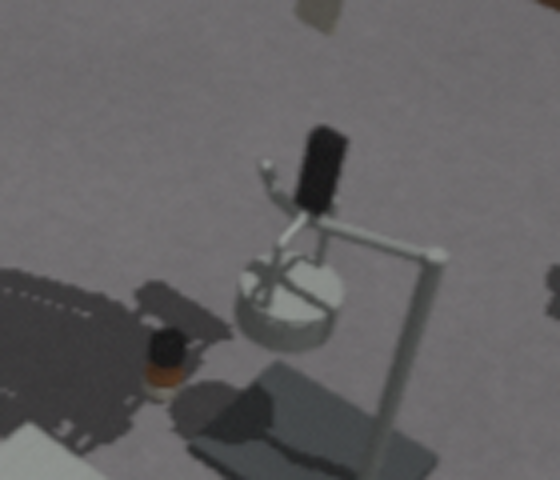

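The cap hangs freely by its loop on the hook: block at crop (322,170), bar under it, upright. That was the tenth picture, so from here I measure with the networks and code only. Next is the bore.

```bash
cat >> h.py <<'E'
def bore_views():
    s,im,C=look(['bore'])
    uv=proj(C,[.556,.038,.12]); x,y=[int(v) for v in uv]; r=60
    g=cv2.cvtColor(im,cv2.COLOR_RGB2GRAY); x0,y0=max(x-r,0),max(y-r,0); k=4
    c=cv2.resize(g[y0:y+r,x0:x+r],None,fx=k,fy=k,interpolation=cv2.INTER_CUBIC)
    d=np.linalg.norm(C[1]@np.array([.556,.038,.12])+C[2]); 
    for R in (.010,.022):
        p=C[0][0,0]*R/d*k
        h=cv2.HoughCircles(cv2.GaussianBlur(c,(0,0),2),cv2.HOUGH_GRADIENT_ALT,1.5,20,param1=100,param2=.6,minRadius=int(p*.8),maxRadius=int(p*1.25))
        if h is not None:
            for q in h.reshape(-1,3)[:3]:
                u=q[:2]/k+[x0,y0]; print('circ',R,u.round(1),(q[2]/p).round(2),atz(C,u,.12).round(4))
    o=[q for q in manip.tip_of('wrist','bore')]
    for q in o[:2]: print('net',q['p'],np.round(q['xy'],1),atz(C,q['xy'],.12).round(4))
    return s,im,C
E
python3 -m jog '[[[-40,227,8,0,0,0,0.5],[-40,227,8,0,0,0,0.5],[-40,227,8,0,0,0,0.5],[-40,227,8,0,0,0,0.5],[-40,227,8,0,0,0,0.5]]]' >/dev/null
python3 -m jog '[[[0,0,50,0,0,0,0.5],[0,0,110,0,0,0,0.5],[0,0,110,0,0,0,0.5],[0,0,110,0,0,0,0.5]]]'
python3 - <<'E'
from h import *
s,im,C=bore_views(); save(im,'w4.png')
E
python3 -m jog '[[[35,40,0,0,0,0,0.5],[35,40,0,0,0,0,0.5],[35,40,0,0,0,0,0.5]]]'
python3 - <<'E'
from h import *
s,im,C=bore_views(); save(im,'w5.png')
for c,n in (('top','bore'),('scene','bore'),('scene','probe_grip'),('top','probe_grip')):
    manip.snapshot(c)
    for q in manip.tip_of(c,n)[:2]: print(c,n,round(q['p'],2),np.round(q['xy'],1),atz(cam(c),q['xy'],.12 if n=='bore' else .15).round(4))
plan([.475,-.16,.33],1)
E
```

```text
time: 10.95
tool_pos: [0.5197, 0.0376, 0.2247]
tool_rot: [[1.0, 0.018, -0.007], [0.018, -1.0, 0.0], [-0.007, -0.0, -1.0]]
ft_force: [-0.6, -0.7, 1.1]
finger_gap: 0.0461
grip_force: 0.0
bore 0.98 [322.9 163.3]
circ 0.01 [323.4 160.2] 1.04 [0.5598 0.0381 0.12  ]
circ 0.022 [323.4 157.6] 0.94 [0.562  0.0381 0.12  ]
net 0.98 [322.9 163.3] [0.5572 0.0384 0.12  ]
time: 11.4
tool_pos: [0.5593, -0.0024, 0.2301]
tool_rot: [[1.0, 0.017, 0.003], [0.017, -1.0, -0.0], [0.003, 0.0, -1.0]]
ft_force: [0.6, -0.5, 0.6]
finger_gap: 0.0463
grip_force: 0.0
bore 0.79 [274.8 203.4]
circ 0.01 [277.2 204.4] 1.02 [0.559  0.0387 0.12  ]
circ 0.022 [278.8 204.4] 0.98 [0.559  0.0374 0.12  ]
net 0.79 [274.8 203.4] [0.5599 0.0409 0.12  ]
top bore 0.9 [317.8 205.7] [0.558  0.0315 0.12  ]
top bore 0.29 [224.3 200.8] [0.5723 0.2767 0.12  ]
scene bore 0.89 [336.1 189.9] [0.5597 0.0308 0.12  ]
scene bore 0.64 [393.3 161.9] [0.5999 0.1811 0.12  ]
scene probe_grip 0.88 [227.8 220.5] [ 0.471  -0.1906  0.15  ]
top probe_grip 0.53 [407.  237.3] [ 0.474  -0.1963  0.15  ]
PLAN [-85.4, 156.9, -102.0] [0.0, -0.0001, 0.0007] | at [ 0.5576 -0.0016  0.228 ] n 206.0 t 11.95
```

```bash
python3 -m jog '[[[0,0,-50,0,0,0,0.5],[-85,189,-75,0,0,0,0.5],[-85,189,-75,0,0,0,0.5],[-85,189,-75,0,0,0,0.5],[-85,189,-75,0,0,0,0.5]]]' >/dev/null
python3 -m jog '[[[0,0,0,0,0,0,0.5],[0,0,0,0,0,0,0.5],[0,0,0,0,0,0,0.5]]]'
python3 - <<'E'
from h import *
plan([.475,-.191,.29],1)
s,im,C=look(['probe_grip','probe']); 
for q in manip.tip_of('wrist','probe_grip')[:2]: print(q['p'],atz(C,q['xy'],.15))
for q in manip.look_for('wrist','probe')[:2]:
    b=q['box']; print(q,atz(C,[b[0]+b[2]/2,b[1]+b[3]],.185),atz(C,[b[0]+b[2]/2,b[1]],.12))
E
```

```text
time: 12.75
tool_pos: [0.4798, -0.1834, 0.3017]
tool_rot: [[1.0, 0.018, -0.0], [0.018, -1.0, 0.001], [-0.0, -0.001, -1.0]]
ft_force: [0.2, -0.1, -0.2]
finger_gap: 0.0466
grip_force: 0.0
PLAN [-4.9, 7.5, 11.7] [-0.0007, 0.0, 0.0009] | at [ 0.4798 -0.1834  0.3017] n 15.0 t 12.75
probe_grip 0.59 [334.8 197.1]
probe 0.7 [331.3 172.1]
0.59 [ 0.47548332 -0.19580963  0.15      ]
{'box': [321.9, 180.2, 22.4, 37.6], 'p': 0.72} [ 0.46492654 -0.19315557  0.185     ] [ 0.4869886  -0.19472143  0.12      ]
```

```bash
python3 -m jog '[[[-4,10,30,0,0,0,0.5],[-4,10,80,0,0,0,0.5],[-4,10,120,0,0,0,0.5],[-4,10,139,0,0,0,0.5],[-4,10,139,0,0,0,0.5]]]' 
python3 -m jog '[[[0,0,0,0,0,0,0.5],[0,0,0,0,0,0,0.5],[0,0,0,0,0,0,1],[0,0,0,0,0,0,1],[0,0,0,0,0,0,1]]]'
python3 -m jog '[[[0,0,0,0,0,0,1],[0,0,0,0,0,0,1],[0,0,0,0,0,0,1]]]'
```

```text
time: 13.5
tool_pos: [0.4735, -0.1925, 0.1589]
tool_rot: [[1.0, 0.019, -0.006], [0.019, -1.0, 0.003], [-0.006, -0.003, -1.0]]
ft_force: [-0.3, 0.6, 0.7]
finger_gap: 0.0465
grip_force: 0.0
time: 14.0
tool_pos: [0.476, -0.1946, 0.1637]
tool_rot: [[1.0, 0.018, 0.001], [0.018, -1.0, -0.001], [0.001, 0.001, -1.0]]
ft_force: [0.4, 0.6, -0.1]
finger_gap: 0.0268
grip_force: 0.0
time: 14.3
tool_pos: [0.476, -0.1945, 0.1635]
tool_rot: [[1.0, 0.018, 0.001], [0.018, -1.0, -0.0], [0.001, 0.0, -1.0]]
ft_force: [-1.8, -0.4, 5.0]
finger_gap: 0.0238
grip_force: 30.0
```

```bash
python3 -m jog '[[[0,0,-20,0,0,0,1],[0,0,-60,0,0,0,1],[0,0,-105,0,0,0,1],[0,0,-145,0,0,0,1],[0,0,-150,0,0,0,1]]]' 
python3 -m jog '[[[0,0,0,0,0,0,1],[0,0,0,0,0,0,1]]]'
python3 - <<'E'
from h import *
plan([.54,.038,.31],1)
E
```

```text
time: 14.8
tool_pos: [0.4774, -0.1954, 0.319]
tool_rot: [[1.0, 0.018, 0.008], [0.018, -1.0, -0.004], [0.008, 0.004, -1.0]]
ft_force: [-0.9, -0.6, -0.0]
finger_gap: 0.0235
grip_force: 30.0
time: 15.0
tool_pos: [0.4751, -0.1941, 0.3109]
tool_rot: [[1.0, 0.018, -0.002], [0.018, -1.0, 0.001], [-0.002, -0.001, -1.0]]
ft_force: [-0.3, 0.0, -1.2]
finger_gap: 0.0232
grip_force: 30.0
PLAN [69.0, -230.9, 1.1] [-0.0013, 0.0024, 0.0003] | at [ 0.4751 -0.1941  0.3109] n 241.0 t 15.0
```

```bash
python3 -m jog '[[[40,-110,0,0,0,0,1],[60,-180,0,0,0,0,1],[86,-231,1,0,0,0,1],[86,-231,1,0,0,0,1],[86,-231,1,0,0,0,1]]]' >/dev/null
python3 -m jog '[[[0,0,0,0,0,0,1],[0,0,0,0,0,0,1],[0,0,0,0,0,0,1],[0,0,0,0,0,0,1],[0,0,0,0,0,0,1]]]'
cat > m.py <<'E'
from h import *
B=[.5585,.038,.12]
for i in range(2):
    s,im,C=look([])
    p=np.array(s['tool_pos']); R=np.array(s['tool_rot']); print('tcp',p.round(4),'t',s['time'])
    for n,dz in (('probe_tip',.1485),('probe_band',.0885),('probe_grip',.0135)):
        e=proj(C,p+R@[0,0,dz]); z=(p+R@[0,0,dz])[2]
        for q in manip.tip_of('wrist',n)[:1]: print(n,round(q['p'],2),np.round(q['xy'],1),'exp',e.round(1),'off from tcp',(atz(C,q['xy'],z)-p)[:2].round(4))
    for q in manip.tip_of('wrist','bore')[:1]: print('bore',round(q['p'],2),np.round(q['xy'],1),'exp',proj(C,B).round(1),atz(C,q['xy'],.12).round(4))
for c in ('scene','top'):
    s,im=snap(c);C=cam(c); p=np.array(s['tool_pos'])
    for n,z in (('probe_tip',p[2]-.1485),('probe_band',p[2]-.0885),('bore',.12)):
        for q in manip.tip_of(c,n)[:1]: print(c,n,round(q['p'],2),np.round(q['xy'],1),'exp',proj(C,[p[0],p[1],z] if n!='bore' else B).round(1),atz(C,q['xy'],z).round(4))
E
python3 m.py
python3 - <<'E'
from h import *
s,im=snap('wrist'); save(im,'w6.png'); C=cam('wrist',s); np.savez('w6.npz',K=C[0],R=C[1],t=C[2],p=s['tool_pos'])
# stem scan: rows between tip and band, print gray profile
p=np.array(s['tool_pos']); g=cv2.cvtColor(im,cv2.COLOR_RGB2GRAY)
for dz in (.06,.075,.0885,.105,.12,.135,.145,.155):
    u=proj(C,p-[0,0,dz]); x,y=int(round(u[0])),int(round(u[1])); print(dz,u.round(1),g[y,x-14:x+15])
E
```

```text
time: 16.0
tool_pos: [0.5573, 0.0369, 0.3118]
tool_rot: [[1.0, 0.016, -0.0], [0.016, -1.0, -0.0], [-0.0, 0.0, -1.0]]
ft_force: [1.2, 0.7, -1.3]
finger_gap: 0.0233
grip_force: 30.0
tcp [0.5573 0.0369 0.3118] t 16.0
probe_tip 0.78 [322.3 193.7] exp [322.9 193.7] off from tcp [-0.0001  0.0006]
probe_band 0.58 [321.8 212.9] exp [323. 212.] off from tcp [-0.0008  0.001 ]
probe_grip 0.95 [325.2 251. ] exp [323.2 252. ] off from tcp [ 0.0007 -0.0012]
bore 0.72 [320.1 182.3] exp [321.8 183.2] [0.5596 0.0401 0.12  ]
tcp [0.5575 0.0377 0.3121] t 16.25
probe_tip 0.66 [322.3 191.9] exp [322.9 193.7] off from tcp [0.0019 0.0006]
probe_band 0.7 [321.4 215.2] exp [323. 212.] off from tcp [-0.0028  0.0013]
probe_grip 0.73 [ 73.3 192. ] exp [323.2 252. ] off from tcp [0.034  0.1389]
bore 0.93 [320.5 184. ] exp [322.6 183.4] [0.5578 0.0404 0.12  ]
scene probe_tip 0.89 [340.1 175.7] exp [338.2 175. ] [0.5616 0.0395 0.1634]
scene probe_band 0.56 [338.4 152.3] exp [339.  156.1] [0.5498 0.0447 0.2234]
scene bore 0.76 [334.7 189.5] exp [338.  187.7] [0.5567 0.0294 0.12  ]
top bore 0.96 [318.2 206.1] exp [3
[... 443 characters left out ...]
9 108]
0.105 [323.  206.1] [111 108 111 111 109 111 110 110 108 107 108 108  93  85  80  85  92  97
 105 108 108 112 113 111 109 112 113 112 111]
0.12 [322.9 201.4] [205 204 205 202 205 203 201 206 200 167 128 117 115 115 114 113 106 106
 108 107 109 110 111 139 182 196 196 205 205]
0.135 [322.9 197.1] [206 206 205 209 214 219 224 225 223 202 148 117 115 117 115 114 110 108
 116 124 150 164 197 192 183 199 208 209 208]
0.145 [322.9 194.5] [211 214 224 229 229 232 233 234 234 216 150 115 117 115 116 113 107 111
 121 143 214 231 231 231 229 225 214 203 194]
0.155 [322.9 192.1] [229 232 234 235 235 237 237 239 240 237 227 170 129 123 118 115 119 125
 133 166 225 235 235 234 231 230 228 226 213]
```

```bash
cat > m2.py <<'E'
from h import *
s,im,C=bore_views(); p=np.array(s['tool_pos']); R=np.array(s['tool_rot']); print('tcp',p.round(4),'t',s['time'])
for n,dz in (('probe_tip',.1485),('probe_band',.0885)):
    P=p+R@[0,0,dz]
    for q in manip.tip_of('wrist',n)[:1]: print(n,round(q['p'],2),np.round(q['xy'],1),'exp',proj(C,P).round(1),'off',(atz(C,q['xy'],P[2])-P)[:2].round(4))
g=cv2.cvtColor(im,cv2.COLOR_RGB2GRAY)
for dz in (.105,.115,.125,.135,.143,.147,.152,.157):
    u=proj(C,p+R@[0,0,dz]); x,y=int(round(u[0])),int(round(u[1])); print(dz,u.round(1),*g[y,x-11:x+12])
save(im,'w%d.png'%(s['time']*100))
E
python3 -m jog '[[[-35,0,10,0,0,0,1],[-35,0,34,0,0,0,1],[-35,0,34,0,0,0,1],[-35,0,34,0,0,0,1],[-35,0,34,0,0,0,1]]]' 
python3 m2.py
python3 -m jog '[[[0,12,0,0,0,0,1],[0,12,0,0,0,0,1],[0,12,0,0,0,0,1],[0,12,0,0,0,0,1]]]' >/dev/null
python3 m2.py
```

```text
time: 17.45
tool_pos: [0.5233, 0.0375, 0.2792]
tool_rot: [[1.0, 0.018, 0.002], [0.018, -1.0, 0.0], [0.002, 0.0, -1.0]]
ft_force: [0.5, 0.8, -0.9]
finger_gap: 0.0233
grip_force: 30.0
bore 0.97 [323.9 159.7]
bore 0.43 [315.  228.3]
bore 0.41 [324.6 192.7]
circ 0.01 [323.5 157. ] 1.04 [0.5597 0.0375 0.12  ]
net 0.97 [323.9 159.7] [0.5569 0.037  0.12  ]
net 0.43 [315.  228.3] [0.4811 0.0454 0.12  ]
tcp [0.5233 0.0375 0.2792] t 17.45
probe_tip 0.68 [321.9 194.9] exp [322.9 193.7] off [-0.0013  0.001 ]
probe_band 0.97 [324.6 211.6] exp [323. 212.] off [ 0.0004 -0.0013]
0.105 [323.  206.1] 141 141 143 142 141 138 122 114 105 90 79 75 83 96 100 105 108 108 108 111 111 112 110
0.115 [322.9 202.9] 206 206 206 207 207 201 160 124 114 117 118 116 112 108 101 104 111 111 113 126 184 206 207
0.125 [322.9 199.9] 204 208 207 205 207 203 171 128 113 118 119 114 115 106 103 107 108 123 182 204 208 208 206
0.135 [322.9 197.2] 204 203 205 204 204 202 180 138 118 117 115 116 112 106 107 108 111 142 189 204 208 206 208
0.143 [322.9 195. ] 208 207 208 210 208 208 184 140 116 118 118 117 113 112 104 109 122
[... 947 characters left out ...]
 112 108 110 121 181 204 204
0.125 [322.9 199.9] 206 206 207 205 207 201 170 126 116 114 116 115 113 107 102 109 113 114 136 147 188 204 206
0.135 [322.9 197.2] 204 205 204 204 203 203 179 138 115 118 116 115 113 108 102 107 110 124 183 201 207 204 206
0.143 [322.9 195. ] 208 206 209 208 206 206 184 137 114 116 114 114 113 109 104 112 123 179 204 208 207 207 209
0.147 [322.9 194. ] 205 204 208 205 205 203 187 142 115 116 117 115 112 106 105 109 121 183 205 207 207 207 207
0.152 [322.9 192.8] 207 206 208 205 205 204 199 162 126 118 118 112 114 110 108 109 120 182 205 208 206 208 207
0.157 [322.9 191.6] 208 210 212 211 210 211 208 190 152 132 126 115 114 114 116 115 126 185 209 210 209 208 210
```

```bash
cat > fit.py <<'E'
from h import *
import json
from scipy.ndimage import map_coordinates
def rect(im,C,c0,H=.04,st=.0002):
    a=np.arange(-H,H+st/2,st); Y,X=np.meshgrid(a,a)  # rows x, cols y
    P=np.stack([c0[0]+X,c0[1]+Y,0*X+.12],-1)@C[1].T+C[2]
    u=C[0][0,0]*P[...,0]/P[...,2]+C[0][0,2]; v=C[0][1,1]*P[...,1]/P[...,2]+C[0][1,2]
    return cv2.GaussianBlur(cv2.remap(im,u.astype('f4'),v.astype('f4'),cv2.INTER_CUBIC).astype('f4'),(0,0),3)
def fit(im,C,c0=(.559,.038)):
    g=rect(im,C,c0); th=np.linspace(0,2*np.pi,180,endpoint=False); n=g.shape[0]//2
    pr=lambda cx,cy,r: map_coordinates(g,[n+(cx+r*np.cos(th))/.0002,n+(cy+r*np.sin(th))/.0002],order=1)
    out=[]
    for R in (.010,.022):
        best=max(((np.median(np.abs(pr(x,y,r+.0006)-pr(x,y,r-.0006))),x,y,r) for r in np.arange(R*.92,R*1.09,.0004) for x in np.arange(-.007,.0071,.0005) for y in np.arange(-.007,.0071,.0005)))
        out.append((R,round(float(best[0]),1),np.round([c0[0]+best[1],c0[1]+best[2]],4).tolist(),round(float(best[3]),4)))
    return out
if __name__=='__main__':
    o=json.load(open('obs.json'))
    for f,t in (('w4.png',10.95),('w5.png',11.4),('w1745.png',17.45),('w1810.png',18.1)):
        q=[q for q in o if q[0]=='bore' and abs(q[4]-t)<.06]; 
        if not q: print('none',f); continue
        im=cv2.imread('pics/'+f,0)
        if im is None: print('no',f); continue
        for r in fit(im,[np.array(c) for c in q[0][3]]): print(f,r)
E
ls pics; python3 fit.py
```

```text
crop1.png
crop2.png
s3.png
s4.png
s5.png
scene0.png
top0.png
w1.png
w1745.png
w1810.png
w2.png
w3.png
w4.png
w5.png
w6.png
w4.png (0.01, 60.5, [0.5595, 0.0385], 0.01)
w4.png (0.022, 21.6, [0.5595, 0.0385], 0.0206)
w5.png (0.01, 53.8, [0.5595, 0.0385], 0.01)
w5.png (0.022, 37.4, [0.56, 0.0385], 0.021)
w1745.png (0.01, 56.1, [0.5595, 0.0385], 0.01)
w1745.png (0.022, 25.1, [0.5595, 0.0385], 0.0206)
w1810.png (0.01, 55.8, [0.5595, 0.0385], 0.01)
w1810.png (0.022, 32.3, [0.5595, 0.0385], 0.021)
```

```bash
python3 - <<'E'
from h import *
plan([.5595,.0385,.28],1)
E
python3 -m jog '[[[18,-6,0,0,0,0,1],[37,-12,-1,0,0,0,1],[37,-12,-1,0,0,0,1],[37,-12,-1,0,0,0,1],[37,-12,-1,0,0,0,1]]]' >/dev/null
python3 -m jog '[[[0,0,0,0,0,0,1],[0,0,0,0,0,0,1],[0,0,0,0,0,0,1]]]'
python3 - <<'E'
from h import *
plan([.5595,.0385,.28],1)
E
python3 m2.py
```

```text
PLAN [37.0, -12.2, -2.1] [-0.0, 0.0, 0.0005] | at [0.5227 0.0256 0.2779] n 39.0 t 18.35
time: 19.15
tool_pos: [0.5593, 0.038, 0.2791]
tool_rot: [[1.0, 0.018, 0.0], [0.018, -1.0, 0.0], [0.0, -0.0, -1.0]]
ft_force: [-0.6, -0.2, -0.7]
finger_gap: 0.023
grip_force: 30.0
PLAN [0.2, -0.5, -0.9] [-0.0, -0.0002, 0.0002] | at [0.5593 0.038  0.2791] n 1.0 t 19.15
bore 0.59 [321.5 193. ]
circ 0.022 [321.6 189.1] 1.02 [0.5615 0.0394 0.12  ]
net 0.59 [321.5 193. ] [0.5573 0.0394 0.12  ]
tcp [0.5593 0.038  0.2791] t 19.15
probe_tip 0.8 [320.6 191. ] exp [322.9 193.7] off [0.0028 0.0024]
probe_band 0.91 [326.3 211.3] exp [323. 212.] off [ 0.0007 -0.0027]
0.105 [323.  206.1] 221 224 227 228 229 225 176 126 114 92 82 75 88 100 104 113 120 121 136 202 219 216 192
0.115 [322.9 202.9] 231 234 235 234 237 234 187 135 116 117 119 119 116 112 106 119 125 130 168 222 233 233 231
0.125 [322.9 199.9] 234 235 235 237 237 233 195 138 118 119 119 115 115 108 105 119 125 143 218 232 233 231 229
0.135 [322.9 197.2] 236 237 229 198 151 129 117 117 115 119 118 118 114 110 103 109 126 152 208 233 237 237 236
0.143 [322.9 195. ] 236 223 165 122 117 121 119 115 116 118 118 118 111 110 106 108 114 123 135 178 225 237 236
0.147 [322.9 194. ] 231 198 140 118 116 120 118 116 116 117 117 116 114 113 110 109 110 125 128 147 215 236 237
0.152 [322.9 192.8] 230 179 130 115 117 121 123 117 118 117 120 119 115 118 143 129 118 126 125 134 201 232 236
0.157 [322.9 191.6] 228 166 119 113 120 127 128 128 124 121 120 123 121 139 203 170 135 126 124 130 191 228 235
```

```bash
python3 -m jog '[[[0,-1,4,0,0,0,1],[0,-1,10,0,0,0,1],[0,-1,18,0,0,0,1],[0,-1,26,0,0,0,1],[0,-1,30,0,0,0,1]]]'
python3 -m jog '[[[0,0,0,0,0,0,1],[0,0,0,0,0,0,1]]]'
python3 - <<'E'
from h import *
plan([.5593,.0388,.2085],1)
E
```

```text
time: 19.9
tool_pos: [0.5589, 0.0391, 0.2472]
tool_rot: [[1.0, 0.018, -0.002], [0.018, -1.0, 0.0], [-0.002, -0.0, -1.0]]
ft_force: [-0.0, 0.7, -0.6]
finger_gap: 0.0235
grip_force: 30.0
time: 20.1
tool_pos: [0.5595, 0.0391, 0.2489]
tool_rot: [[1.0, 0.018, -0.0], [0.018, -1.0, 0.0], [-0.0, -0.0, -1.0]]
ft_force: [0.3, 0.1, -0.9]
finger_gap: 0.0236
grip_force: 30.0
PLAN [-0.2, 0.3, 40.4] [-0.0, 0.0001, 0.0003] | at [0.5595 0.0391 0.2489] n 40.0 t 20.1
```

```bash
cat > m3.py <<'E'
from h import *
s,im=snap('wrist'); C=cam('wrist',s); p=np.array(s['tool_pos']); g=cv2.cvtColor(im,cv2.COLOR_RGB2GRAY)
print(p.round(4),s['ft_force'])
for dx in (-.018,-.012,-.008,-.004,0,.004,.006,.008,.010,.012,.016):
    u=proj(C,[p[0]+dx,p[1],.12]); x,y=[int(round(v)) for v in u]; print(dx,u.round(1),*g[y,x-16:x+17])
u=proj(C,[p[0],p[1],.12]); x,y=[int(round(v)) for v in u]
print('col',x,y,*g[y-28:y+29,x])
E
python3 m3.py
```

```text
[0.5595 0.0391 0.2489] [ 0.2740836   0.14122628 -0.87162548]
-0.018 [322.6 216.5] 113 110 113 113 115 119 120 123 121 122 112 101 101 102 98 95 95 97 98 98 98 114 122 120 122 122 122 121 116 117 112 114 112
-0.012 [322.7 210.7] 124 125 126 126 127 126 126 127 127 127 111 75 78 98 108 110 108 106 89 70 65 114 127 129 128 126 128 128 128 138 195 222 230
-0.008 [322.8 206.8] 232 233 233 234 234 234 235 236 234 228 203 147 101 81 64 60 58 61 72 87 101 110 125 181 225 234 234 232 230 233 233 232 232
-0.004 [322.8 202.8] 235 235 235 235 236 234 224 169 126 117 122 118 114 117 120 120 117 117 111 108 107 110 115 127 132 133 170 225 236 237 235 234 234
0 [322.9 198.8] 238 238 236 236 237 226 164 115 110 115 120 117 115 117 119 120 119 116 113 109 125 131 131 133 129 127 126 167 220 234 236 235 234
0.004 [323.  194.8] 240 240 239 238 237 232 216 157 132 130 134 125 119 118 121 120 120 117 117 146 140 133 131 136 165 181 167 212 233 236 236 236 235
0.006 [323.  192.8] 240 239 238 238 239 237 232 217 168 139 135 133 124 119 121 120 120 117 117 120 130 130 132 144 211 226 228 232 235 236 235 235 236
0.008 [323.1 190.8] 239 240 240 239 239 238 235 233 224 199 169 150 139 131 127 129 136 191 186 174 147 136 144 170 206 225 233 233 234 235 235 236 236
0.01 [323.1 188.7] 243 243 243 242 241 239 238 238 236 236 232 226 201 178 168 164 159 168 206 225 208 206 223 231 234 236 237 237 237 238 239 239 239
0.012 [323.2 186.7] 244 246 246 245 244 243 242 242 241 240 240 238 237 237 236 236 233 232 236 236 237 237 238 239 238 238 239 239 241 241 241 242 242
0.016 [323.2 182.6] 148 199 234 245 247 247 247 247 247 246 246 246 245 245 244 244 244 244 243 244 243 243 244 243 244 245 245 245 245 244 241 229 195
col 323 199 189 153 139 138 139 152 219 245 247 246 246 246 244 242 239 237 233 217 159 142 136 125 120 120 120 122 121 115 119 118 120 116 117 119 115 87 58 48 56 79 108 116 105 96 98 95 97 92 91 91 90 92 89 90 90 88 92
```

```bash
python3 -m jog '[[[0,0,8,0,0,0,1],[0,0,18,0,0,0,1],[0,0,28,0,0,0,1],[0,0,36,0,0,0,1],[0,0,40,0,0,0,1]]]'
python3 -m jog '[[[0,0,0,0,0,0,1],[0,0,0,0,0,0,1],[0,0,0,0,0,0,1]]]'; python3 m3.py
python3 - <<'E'
from h import *
plan([.5593,.0388,.2085],1)
for c in ('wrist','scene'):
    s,im=snap(c); C=cam(c,s)
    p=np.array(s['tool_pos'])-[0,0,.0885]
    for n in ('probe_band','bore'):
        for q in manip.tip_of(c,n)[:2]: print(c,n,round(q['p'],2),np.round(q['xy'],1),'exp',proj(C,p).round(1))
E
```

```text
time: 20.65
tool_pos: [0.5588, 0.0392, 0.2071]
tool_rot: [[1.0, 0.018, -0.002], [0.018, -1.0, 0.0], [-0.002, -0.0, -1.0]]
ft_force: [-0.3, 0.6, -0.9]
finger_gap: 0.0237
grip_force: 30.0
time: 20.95
tool_pos: [0.5598, 0.0391, 0.2095]
tool_rot: [[1.0, 0.018, 0.001], [0.018, -1.0, -0.0], [0.001, 0.0, -1.0]]
ft_force: [-0.6, 0.0, -0.7]
finger_gap: 0.0237
grip_force: 30.0
[0.5598 0.0391 0.2095] [-0.58776892  0.03524204 -0.72389705]
-0.018 [322.6 231.8] 77 75 78 76 74 75 79 76 84 90 93 93 92 91 90 91 92 88 90 88 90 87 88 89 88 88 87 86 84 80 82 76 81
-0.012 [322.7 225.2] 126 115 95 80 76 76 79 88 89 91 91 92 91 91 89 90 93 90 90 90 90 89 89 89 88 87 86 87 85 90 105 118 125
-0.008 [322.8 220.7] 125 126 124 126 125 112 98 91 89 92 92 93 91 90 90 93 92 93 93 93 91 91 91 91 94 104 120 125 128 124 126 125 129
-0.004 [322.9 216.2] 134 132 133 130 128 118 111 110 107 109 103 101 96 99 99 104 105 100 101 97 97 106 108 111 109 113 110 110 122 156 174 224 234
0 [323.  211.7] 235 235 235 230 202 142 109 110 109 109 92 77 98 115 116 118 116 112 102 84 69 106 119 123 117 110 109 114 124 182 222 233 233
[... 755 characters left out ...]
16 [323.3 193.2] 202 231 243 247 248 247 247 247 246 247 246 245 246 245 245 245 245 245 244 245 245 245 245 245 245 244 245 245 245 245 245 241 233
col 323 212 139 140 146 209 245 247 245 246 245 245 243 240 238 237 236 229 192 140 121 119 119 116 89 58 53 54 78 108 116 116 120 116 105 97 96 93 94 92 91 92 92 93 89 92 92 91 88 90 92 91 93 90 91 90 91 90 87
PLAN [-0.6, 0.3, 1.0] [0.0, -0.001, 0.0003] | at [0.5599 0.0391 0.2095] n 1.0 t 21.0
wrist probe_band 0.65 [323.7 212.8] exp [323.  212.1]
wrist probe_band 0.32 [600.8 250. ] exp [323.  212.1]
wrist bore 0.83 [321.7 214.3] exp [323.  212.1]
scene probe_band 0.69 [339.2 184.6] exp [338.7 187.5]
scene bore 0.58 [334. 188.] exp [338.7 187.5]
```

The force readings show no contact. The band sits about 1–2 mm high and the stem is about 0.7 mm off centre, so I'll make a small correction and then check once more.

```bash
python3 -m jog '[[[-0.4,0.6,1,0,0,0,1],[-0.4,0.6,1,0,0,0,1],[-0.4,0.6,1,0,0,0,1],[-0.4,0.6,1,0,0,0,1],[-0.4,0.6,1,0,0,0,1]]]' >/dev/null
python3 -m jog '[[[0,0,0,0,0,0,1],[0,0,0,0,0,0,1],[0,0,0,0,0,0,1],[0,0,0,0,0,0,1],[0,0,0,0,0,0,1]]]'; python3 m3.py | sed -n '1p;4,8p;13p'
python3 - <<'E'
from h import *
s,im=snap('scene')
for n in ('cap_loop','hook_seat'): print(n,[(np.round(q['xy'],1),round(q['p'],2)) for q in manip.tip_of('scene',n)[:3]])
print(np.abs(manip.sense()['joint_vel']).max())
E
```

```text
time: 22.3
tool_pos: [0.5591, 0.0385, 0.2079]
tool_rot: [[1.0, 0.018, 0.0], [0.018, -1.0, -0.0], [0.0, 0.0, -1.0]]
ft_force: [0.5, -0.6, -0.3]
finger_gap: 0.0232
grip_force: 30.0
[0.5591 0.0385 0.2079] [ 0.53183476 -0.55766782 -0.26701319]
-0.008 [322.8 221.3] 127 123 126 123 125 116 106 96 94 90 91 90 91 90 91 91 91 90 92 89 94 89 90 90 93 107 120 125 128 128 125 138 207
-0.004 [322.9 216.8] 131 127 125 128 124 117 111 109 109 111 106 102 99 98 99 98 100 97 97 97 99 107 108 109 111 109 109 117 126 142 214 230 233
0 [323.  212.2] 236 235 231 213 151 113 110 113 115 112 94 80 100 114 119 118 118 115 110 91 75 98 112 113 109 110 107 112 148 214 232 235 235
0.004 [323.1 207.6] 238 236 235 230 188 134 113 121 128 132 129 105 72 53 49 53 49 51 56 66 109 128 133 135 135 130 124 131 197 227 234 235 235
0.006 [323.1 205.3] 237 237 237 234 231 216 171 141 133 136 132 122 118 118 118 118 118 115 112 112 120 130 133 132 132 140 178 219 231 234 234 235 235
col 323 212 139 140 168 242 248 246 246 246 245 243 242 239 237 237 235 224 163 125 119 120 120 118 93 62 49 55 80 109 118 119 115 104 97 100 96 94 89 91 93 91 91 91 90 90 89 89 92 92 90 91 89 90 90 91 92 89 87
cap_loop [(array([317.4, 255.3]), 0.87), (array([372.2, 250.8]), 0.79), (array([405.2, 111.8]), 0.58)]
hook_seat [(array([406.1, 110.4]), 0.76)]
0.002028989713874795
```

```bash
python3 -c "
from workcell import manip
print(manip.close_job())"
```

```text
the job is handed in; nothing more can be done
None
```

I handed the job in at about 22 s: the cap hangs by its loop on the hook, and the probe is held still and centred in the bore with its band level with the bush top; the final result was not reported back.

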